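# Set the reference plate on the easel and hold the measuring plunger half-way

## Robot

A 6-joint arm with a two-finger parallel gripper is mounted at the origin on the work surface. World frame = base frame: x ahead of the robot, y to its left, z up, the work surface at z = 0. Lengths are in m, angles in rad, forces in N, time in s.
With the tool pointing down it reaches from about 0.425 to 0.95 m from the base axis. Payload 3.5 kg.
Tool frame: the origin (TCP) lies on the centre line of the jaws, within the pads' length; the fingertips stand 17 mm ahead of it and the grasp point (between the pads) lies 2 mm behind it; z points along the fingers, y is the line along which they close (so a half turn about z gives the same grasp; the last joint's range is limited). The gripper opens to 85 mm and grips with 20 to 120 N. Pads are 22 mm wide; open, the fingers measure 114 mm over their backs; the gripper's body (76 mm by 85 mm) begins 54 mm behind the grasp point. The pads swing forward as they close: fully open they stand 13 mm farther back than shut.
Start: joints at [-1.302, 0.286, 1.577, -0, 1.279, -0.15], TCP at [0.275, -0.617, 0.248] pointing down, gripper open.
Joint ranges: [-2.77, 2.77], [-0.9, 2.22], [0.21, 2.48], [-1.53, 4.67], [0.24, 2.81], [-2.84, 2.84]. Speed limits (rad/s): [2.79, 2.79, 3.14, 3.14, 3.14, 3.14].

## Interface

Orientations are given as a unit quaternion [x, y, z, w].
In Python, from plant import ctrl gives the robot as it stands. The module is installed in compiled form; this text tells all that it offers.
- The arm moves only by the tool drive_tool, never from a script. Its argument "moves" is a list of rows, each a list of 3 entries, a list of its own where there are three numbers: the turn, a rotation vector about the tool's x, y, z in rad, then the shift along the tool's x, y, z in m, then the finger opening in m, from 0 to 0.0854. A call has 1 to 5 rows; each row shifts and turns the commanded pose from where the row before left it, along the tool's axes as they then stand; what a row does not reach is not made up. A row lasts 1/8 s, in which the tool goes at most 62.5 mm and 10.7 degrees, less where a joint would pass 70% of its speed; a pose out of reach is approached as far as the arm can. A call with a gripper value outside its range is refused whole. The fingers move at their own pace and stop on an object; "grip_force" is the grip in N (left out, the last holds). Time passes only in rows, so rows that do not move let the fingers close. It gives the time, the measured TCP pose, the force, the opening and the grip force at its end, in the units of the state.
- ctrl.get_state(): the state, without advancing time (a new reading comes with each control period).
- ctrl.read_camera(name): name is "scene" or "top" or "wrist"; returns a dict with "image" (420x560x3 uint8, red, green, blue), "fx", "fy", "cx", "cy" (pixels), "R" (3x3) and "t" (3): a world point X has camera coordinates R X + t. Camera axes: x right, y down, z forward; pixel columns grow to the right and rows downward; lengths in m; the calibration is good to about 2 mm. A picture is of the moment at which its call begins. There is no depth.
- ctrl.sign_off(): hands the job in; it is judged then, once.
The state is a dict: "time": time; "qpos": joint angles; "dq": joint speeds; "joint_efforts": joint torques, N m; "eef_pos": TCP position; "tcp_rot": TCP orientation; "contact_force": force on the tool from outside, world axes, zero at the start; "wrist_torque": the same for the moment, N m; "opening": opening from 0.0 (shut) to 1.0 (fully open); "finger_force": force on a finger pad.
Only numpy, scipy, OpenCV 4.12 (cv2) and the standard library are available. Lean on these libraries where they do the work, as an engineer would, in place of code of your own. Each camera call takes 0.05 s, during which the arm holds its last target. There are 200 camera calls.

## Task

Take the taller white plate out of the rack and lean it upright on the easel, its short edge on the ledge, its back flat against the sloping panel and centred between the panel's sides, and let go of it. Only then press the plunger on the grey box half-way down, 10 mm, so that its head is level with the top of the post beside it, and keep it there without ever pressing it on towards the bottom: you finish while still holding it down. Leave the shorter plate in the rack and everything else on the table where it is.

Things in the scene. Friction and masses are not known exactly. Their poses are not given: they have to be found in the camera images.
- plate_center (a point): Centre of the tall plate, a white ceramic reference plate: 10 mm thick (its x), 90 mm wide (its y), 130 mm tall (its z, up), about 0.3 kg; both faces alike. This point is half-way up, 65 mm above its lower edge. It starts upright in one of the rack's two slots; the upper 100 mm stands free.
- short_plate_center (a point): Centre of the other white plate, 10 x 90 x 85 mm tall, upright in the rack's other slot (either slot may hold either plate). It stays there.
- rack: Fixed black rack, 116 (x) x 104 (y) x 38 mm high, origin at the centre of its underside. Two slots run along its y, at x = -30 and x = +30 mm, 14 mm wide, floor 8 mm up, walls up to 38 mm.
- easel: Fixed black easel, origin at the centre of its underside, foot 120 x 110 x 10 mm. Its back panel (100 mm wide along y, 70 mm up the slope, 8 mm thick) leans 20 degrees from vertical, top towards the easel's -x, front face to +x and up. A ledge, 18 mm deep, stands out square from the panel's lower edge, sloping down to it. The placed tall plate's upper 60 mm stands free above the panel.
- easel_seat (a point): Middle of the inner corner where ledge and panel meet: at (10, 0, 30) mm in the easel's frame. A plate's lower back edge belongs here. The centre of the tall plate properly placed is at (-7.5, 0, 92.8) mm in the easel's frame.
- switch_box: Fixed grey box, 90 (x) x 110 (y) x 50 mm high, origin at the centre of its underside; carries the plunger at its middle, and a thin steel index post (10 mm in diameter, top 74 mm above the table) 43 mm from the plunger's axis towards the box's -y.
- plunger_top (a point): Middle of the top of the plunger, a black mushroom head 44 mm in diameter and 10 mm thick on a steel stem, pressed straight down. Released, its top is 84 mm above the table; half-way down it is level with the top of the index post (74 mm).
- plunger (a joint): Travel of the plunger in m: 0 released (up), 0.010 half-way, 0.020 bottomed. A spring pushes it back: it starts to move at about 2 N, needs about 7 N at half-way and about 12 N at the bottom.
- screwdriver: Bystander: a screwdriver 150 mm long lying on the table near the robot; origin under its middle.
- cleaner: Bystander: an upright capped bottle, 44 mm in diameter, 110 mm tall; origin at the centre of its underside.
- jar: Bystander: an upright closed jar, 56 mm in diameter, 60 mm tall; origin at the centre of its underside.
- lens_ring: Bystander: an aluminium ring lying flat, 48 mm outside diameter, 16 mm high; origin at the centre of its underside.
- slide_box: Bystander: a closed grey flat box, 60 x 90 x 30 mm high; origin at the centre of its underside.
- lens_tube: Bystander: an upright stepped aluminium tube, 48 mm in diameter at the foot, 60 mm tall; origin at the centre of its underside.

How it is judged:
On the way, in this order (a step that is already met when the one before it is completed fails the run):
1. the tall plate leans on the easel, let go (x of plate_center in the frame of easel between -0.0185 and 0.0035 m and y of plate_center in the frame of easel between -0.022 and 0.022 m and z of plate_center in the frame of easel between 0.084 and 0.102 m and angle between plate_center's own z axis and vertical between 0.26 and 0.44 rad and angle between the y axis of plate_center and the y axis of easel, either way round below 0.15 rad and contact force between easel and plate above 0.5 N and contact force between each of the fingers, the arm and plate below 0.05 N), for 0.3 s.
2. the plunger is held half-way down (value of joint plunger between 0.007 and 0.013 m and contact force between any of the fingers, the arm and switch_box above 2 N), for 0.5 s.
At the end, for the whole second after the job is handed in: The tall plate leans untouched on the easel at 15 to 25 degrees, square within 8 degrees, its centre within 9 mm in height, 11 mm front to back and 22 mm sideways of its proper place; the robot still holds the plunger 10 mm down (7 to 13 mm); the short plate is in its slot (all of step 1 and all of step 2 and velocity of joint plunger between -0.005 and 0.005 m/s and linear speed of plate below 0.02 m/s and distance of short_plate_center from where it was at the start of the episode below 0.015 m); the arm keeps its last pose, push and grip.
It fails at once if the plunger is pressed on towards the bottom (more than 16 mm) (value of joint plunger above 0.016 m).
It fails at once if the plunger is pressed before the tall plate is on the easel (value of joint plunger above 0.004 m and distance between plate_center and easel_seat above 0.085 m).
It fails at once if the short plate is moved out of its place (distance of short_plate_center from where it was at the start of the episode above 0.02 m).
It fails at once if another thing on the table is moved by more than 30 mm (distance of any of screwdriver, cleaner, jar, lens_ring, slide_box, lens_tube from where it was at the start of the episode above 0.03 m).
It also fails if it takes over 56 s, if anything falls off the work surface, if the arm or the gripper's body presses on something with over 40 N, if the wrist force passes 120 N, or if a joint passes its speed limit or range.

## Working session

There is one attempt and no reset: what is moved stays moved. The work goes in short steps, Python scripts to look and compute and a tool call to move; the robot and the scene stay as the last step left them, time stands still between calls to the robot, and variables do not carry over. Pictures are saved under pics/ and viewed, at most 10 in all, crops included, and the job is handed in when it is done.

Besides the shell and the picture viewer there is one more tool, called after "Call:" as name(argument=value, ...) on one line, values as JSON. drive_tool: Moves the arm, as the interface text tells. Its arguments: {"type":"object","properties":{"moves":{"type":"array","items":{"type":"array"}},"grip_force":{"type":"number"}},"required":["moves"]}

```bash
mkdir -p pics
cat > h.py <<'E'
import numpy as np, cv2
from plant import ctrl
def shot(n,f):
    c=ctrl.read_camera(n); cv2.imwrite(f'pics/{f}.png',c['image'][:,:,::-1]); np.savez(f'pics/{f}.npz',**c); return c
def load(f): return np.load(f'pics/{f}.npz')
def ray(c,u,v):
    R=np.array(c['R']);t=np.array(c['t']);d=R.T@np.array([(u-c['cx'])/c['fx'],(v-c['cy'])/c['fy'],1.]);return -R.T@t,d/np.linalg.norm(d)
def onz(c,u,v,z):
    o,d=ray(c,u,v);return o+d*(z-o[2])/d[2]
def proj(c,X):
    p=np.array(c['R'])@np.array(X)+np.array(c['t']);return p[:2]/p[2]*[c['fx'],c['fy']]+[c['cx'],c['cy']]
E
python3 - <<'E'
from h import *
np.set_printoptions(precision=4,suppress=True)
for n in('scene','top'):
    c=shot(n,n+'0'); print(n,c['fx'],-np.array(c['R']).T@c['t'],np.array(c['R'])[2])
s=ctrl.get_state();print({k:s[k] for k in('time','eef_pos','tcp_rot','contact_force','opening')})
E
```

```text
scene 400.8823562237695 [ 1.107  -0.4974  0.8123] [-0.5198  0.4753 -0.7099]
top 447.72348630182955 [ 0.4369 -0.0035  1.4561] [ 0.1161 -0.0038 -0.9932]
{'time': 0.1, 'eef_pos': array([ 0.2744, -0.6161,  0.2471]), 'tcp_rot': array([ 0.9782,  0.2079, -0.0001, -0.0011]), 'contact_force': array([ 0.342 ,  0.3075, -0.0292]), 'opening': 0.9988636895767208}
```

View pics/top0.png

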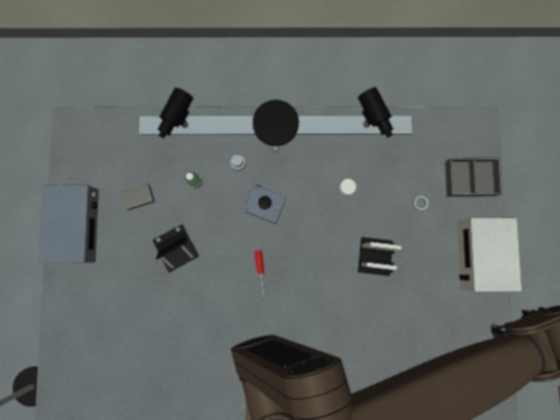

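View pics/scene0.png

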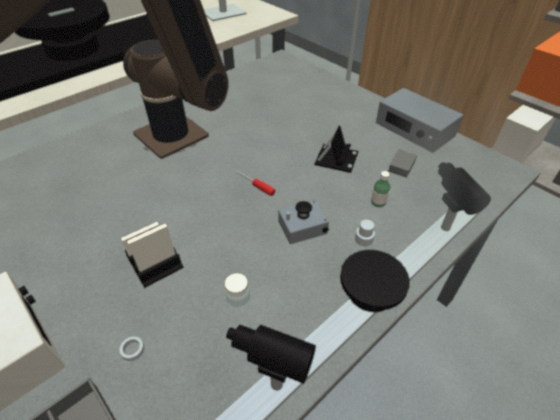

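Top view: the rack is at (378,257) with two white plates (rows ~245 and ~266), the easel at (175,248), and the switch box with its plunger at (265,203). In the scene view, the rack is at (152,250), the easel at (338,150) and the box at (304,218). Next I'll enlarge these.

Run:
```python
from h import *
t=cv2.imread('pics/top0.png');s=cv2.imread('pics/scene0.png')
def cr(i,u,v,w=66,h=50):
    return cv2.resize(i[v-h//2:v+h//2,u-w//2:u+w//2],(396,300),interpolation=cv2.INTER_CUBIC)
m=np.vstack([np.hstack([cr(t,380,257),cr(t,175,248)]),np.hstack([cr(t,265,204),cr(s,152,250,92,70)])])
cv2.imwrite('pics/crop0.png',m)
```

```text
(no output)
```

View pics/crop0.png

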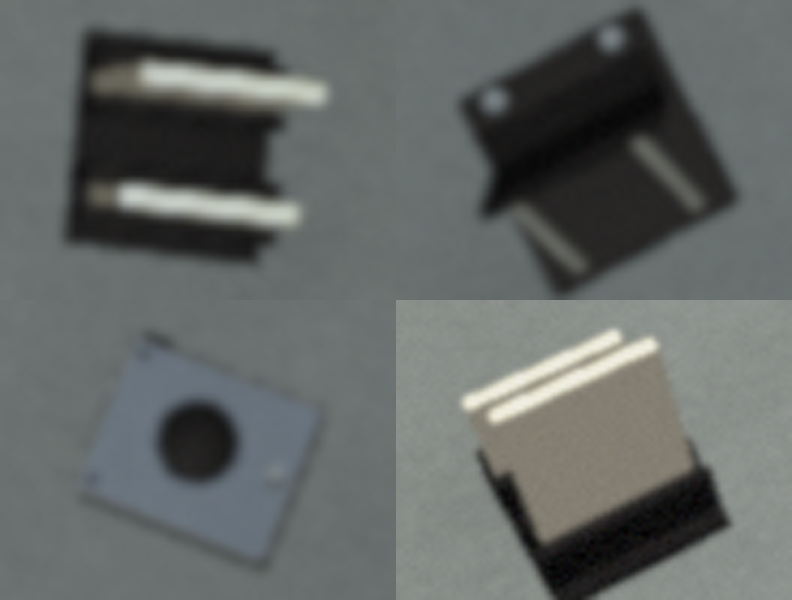

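The crop shows the far (+x) plate spanning more, so it is the tall one; easel direction is still ambiguous. I'll look at the easel in the scene view, and measure corners at the same time.

Run:
```python
from h import *
np.set_printoptions(precision=4,suppress=True)
s=cv2.imread('pics/scene0.png')
a=cv2.resize(s[118:178,300:376],None,fx=9,fy=9,interpolation=cv2.INTER_CUBIC)
cv2.imwrite('pics/crop1.png',a)
t=load('top0'); sc=load('scene0')
P=lambda u0,v0,u,v:(u0+u/6-.5,v0+v/6-.5)
f=lambda u,v:P(347,232,u,v)
e=lambda u,v:P(142,223,u-396,v)
b=lambda u,v:P(232,179,u,v-300)
print('easel foot'); 
for q in[(460,100),(640,8),(738,195),(565,290)]: print(onz(t,*e(*q),.01))
print('box')
for q in[(150,335),(322,408),(265,567),(83,492)]: print(onz(t,*b(*q),.05))
print('plunger',onz(t,*b(199,442),.084),'post',onz(t,*b(275,473),.074))
print('rack')
for q in[(88,30),(275,50),(258,263),(68,240)]: print(onz(t,*f(*q),.038))
print('platetops far')
for q in[(140,72),(327,92)]: print(onz(t,*f(*q),.138))
print('near')
for q in[(120,195),(300,214)]: print(onz(t,*f(*q),.093))
# white blobs
m=((t['image'].min(2)>190)*255).astype(np.uint8)
for k in cv2.findContours(m,0,2)[0]:
    if cv2.contourArea(k)>20: print(cv2.minAreaRect(k))
```

```text
easel foot
[0.5021 0.3994 0.01  ]
[0.5513 0.3038 0.01  ]
[0.4508 0.2493 0.01  ]
[0.4008 0.3406 0.01  ]
box
[0.6731 0.0618 0.05  ]
[ 0.6337 -0.0292  0.05  ]
[0.5496 0.0012 0.05  ]
[0.5895 0.0969 0.05  ]
plunger [0.6115 0.0349 0.084 ] post [ 0.5965 -0.0042  0.074 ]
rack
[ 0.5067 -0.2693  0.038 ]
[ 0.4958 -0.3677  0.038 ]
[ 0.3847 -0.3551  0.038 ]
[ 0.397  -0.2561  0.038 ]
platetops far
[ 0.4811 -0.2755  0.138 ]
[ 0.471  -0.3668  0.138 ]
near
[ 0.4209 -0.273   0.093 ]
[ 0.4111 -0.3634  0.093 ]
((347.5, 186.0), (12.0, 11.0), 90.0)
```

View pics/crop1.png

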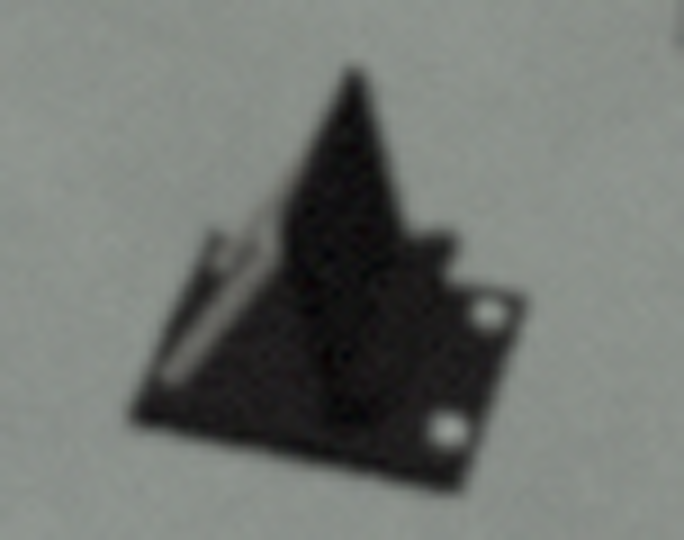

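The easel crop shows struts (170–300, left) at the back and screws (450,430)/(490,313) plus the ledge (430,250) at the front. So easel +x points to world +x (yaw ≈ 0.495) and its centre is near (0.476, 0.323). The tall plate's centre is about (0.476, -0.321), yaw -0.11. First I turn the tool above the table.

Call:
drive_tool(moves=[[[0,0,-0.18],[0,0,0],0.045],[[0,0,-0.18],[0,0,0],0.045],[[0,0,-0.18],[0,0,0],0.045],[[0,0,-0.18],[0,0,0],0.045],[[0,0,-0.18],[0,0,0],0.045]])

```text
time: 0.72
eef_pos: [0.2744, -0.6163, 0.2475]
tcp_rot: [0.789, 0.615, 0.0, -0.001]
contact_force: [0.4, -0.4, 0.3]
opening: 0.524
finger_force: 0.0
```

```bash
cat >> h.py <<'E'
from scipy.spatial.transform import Rotation as Ro
np.set_printoptions(precision=4,suppress=True)
def tool(yaw_y,tilt=0): # tool y (horizontal) at world yaw; tilt about tool x
    return Ro.from_euler('z',yaw_y+np.pi/2)*Ro.from_euler('x',np.pi)*Ro.from_rotvec([tilt,0,0])
def plan(pos,R):
    s=ctrl.get_state();C=Ro.from_quat(s['tcp_rot'])
    print('t',s['time'],'pos',s['eef_pos'],'open',s['opening'],'F',s['contact_force'],'q6',s['qpos'][5])
    print('turn(tool)',(C.inv()*R).as_rotvec(),'shift in cur axes',C.inv().apply(np.array(pos)-s['eef_pos']),'in target axes',R.inv().apply(np.array(pos)-s['eef_pos']))
E
python3 -c "
from h import *
plan([.476,-.318,.25],tool(-.11))"
```

```text
t 0.725 pos [ 0.2744 -0.6163  0.2475] open 0.5236184267303998 F [ 0.3744 -0.3877  0.2665] q6 -1.0559342140232009
turn(tool) [-0.0006 -0.0013 -0.1361] shift in cur axes [ 0.3384  0.1228 -0.0022] in target axes [ 0.3186  0.1676 -0.0025]
```

Call:
drive_tool(moves=[[[0,0,-0.136],[0,0,0],0.045],[[0,0,0],[0.053,0.028,0],0.045],[[0,0,0],[0.053,0.028,0],0.045],[[0,0,0],[0.053,0.028,0],0.045],[[0,0,0],[0.053,0.028,0],0.045]])

```text
time: 1.35
eef_pos: [0.4109, -0.4171, 0.2477]
tcp_rot: [0.747, 0.665, 0.0, -0.0]
contact_force: [0.6, -0.4, -0.2]
opening: 0.527
finger_force: 0.0
```

Call:
drive_tool(moves=[[[0,0,0],[0.053,0.028,0],0.045],[[0,0,0],[0.053,0.028,0],0.045],[[0,0,0],[0,0,0],0.045]])

```text
time: 1.72
eef_pos: [0.4798, -0.3166, 0.2478]
tcp_rot: [0.745, 0.667, 0.0, -0.001]
contact_force: [0.2, 0.4, -0.3]
opening: 0.526
finger_force: 0.0
```

```bash
python3 -c "
from h import *
plan([.476,-.318,.25],tool(-.11))
c=shot('wrist','w1');print(-np.array(c['R']).T@c['t'],np.array(c['R'])[2],c['fx'])
print(proj(c,[.481,-.2755,.138]),proj(c,[.471,-.3668,.138]))"
```

```text
t 1.725 pos [ 0.4798 -0.3166  0.2478] open 0.5261125195348548 F [ 0.1996  0.3822 -0.2796] q6 -0.6501992549424336
turn(tool) [-0.0005 -0.0012 -0.0001] shift in cur axes [-0.0018 -0.0036 -0.0022] in target axes [-0.0018 -0.0036 -0.0022]
[ 0.4882 -0.2502  0.3733] [-0.0289 -0.2575 -0.9659] 301.6336608992628
[267.7365 169.7961] [268.3218 277.859 ]
```

View pics/w1.png

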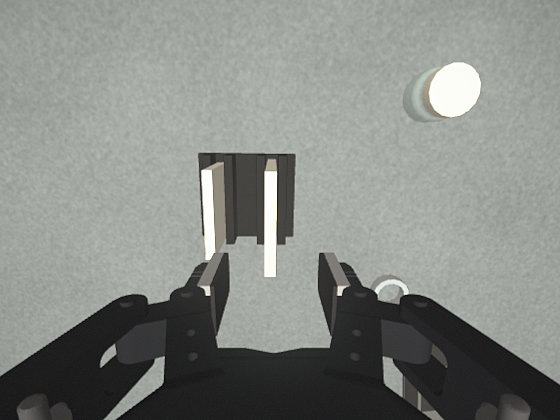

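The wrist view shows the tall plate's top edge at columns 264–277, rows 170–277, and the short plate at column ~209. I'll compute the plate's position from its bright top.

```bash
python3 -c "
from h import *
c=load('w1');m=((c['image'].min(2)>225)*255).astype(np.uint8)
for k in cv2.findContours(m,0,2)[0]:
    if cv2.contourArea(k)<200: continue
    r=cv2.minAreaRect(k)
    if r[0][1]<150 or r[0][1]>290: continue
    B=cv2.boxPoints(r);z=.138 if r[0][0]>240 else .093
    print(r,z);W=np.array([onz(c,*p,z) for p in B]);print(W,W.mean(0))
    d=max((W[1]-W[0],W[2]-W[1]),key=np.linalg.norm);print(np.linalg.norm(d),np.linalg.norm(W[1]-W[0]),np.arctan2(-d[0],d[1]))
    
"
```

```text
((270.5, 224.0), (104.0, 11.0), 90.0) 0.138
[[ 0.4787 -0.277   0.138 ]
 [ 0.4872 -0.2779  0.138 ]
 [ 0.4777 -0.3658  0.138 ]
 [ 0.4684 -0.3648  0.138 ]] [ 0.478  -0.3214  0.138 ]
0.08840374862507937 0.00854998964061948 3.0341502459172975
((208.29652404785156, 214.36248779296875), (89.23640441894531, 9.69320297241211), 87.1844482421875) 0.093
[[ 0.4185 -0.2738  0.093 ]
 [ 0.4275 -0.2744  0.093 ]
 [ 0.4174 -0.3624  0.093 ]
 [ 0.4077 -0.3619  0.093 ]] [ 0.4178 -0.3181  0.093 ]
0.08863171558298072 0.008985202660840273 3.027735428983066
```

Call:
drive_tool(moves=[[[0,0,0],[-0.005,-0.0013,0.03],0.045],[[0,0,0],[0,0,0.04],0.045],[[0,0,0],[0,0,0.04],0.045],[[0,0,0],[0,0,0.021],0.045],[[0,0,0],[0,0,0],0.045]])

```text
time: 2.4
eef_pos: [0.4742, -0.3252, 0.1148]
tcp_rot: [0.748, 0.664, -0.0, -0.003]
contact_force: [-0.4, 0.3, 0.2]
opening: 0.529
finger_force: 0.0
```

Call:
drive_tool(moves=[[[0,0,0],[0,0,0],0.0],[[0,0,0],[0,0,0],0.0],[[0,0,0],[0,0,0],0.0],[[0,0,0],[0,0,0],0.0],[[0,0,0],[0,0,0],0.0]], grip_force=50)

```text
time: 3.02
eef_pos: [0.477, -0.3262, 0.1191]
tcp_rot: [0.747, 0.665, -0.0, 0.002]
contact_force: [-1.7, -1.8, 6.0]
opening: 0.111
finger_force: 49.9
```

Call:
drive_tool(moves=[[[0,0,0],[0,0,-0.02],0.0],[[0,0,0],[0,0,-0.04],0.0],[[0,0,0],[0,0,-0.04],0.0],[[0,0,0],[0,0,-0.04],0.0],[[0,0,0],[0,0,0],0.0]])

```text
time: 3.65
eef_pos: [0.4777, -0.3258, 0.2616]
tcp_rot: [0.747, 0.665, 0.001, 0.004]
contact_force: [-0.2, -0.9, -2.6]
opening: 0.112
finger_force: 49.3
```

```bash
python3 -c "
from h import *
plan([.46,.30,.26],tool(.495))
c=shot('wrist','w2')
m=((c['image'].min(2)>225)*255).astype(np.uint8)
s=ctrl.get_state();C=Ro.from_quat(s['tcp_rot'])
for k in cv2.findContours(m,0,2)[0]:
    if cv2.contourArea(k)>200:
        r=cv2.minAreaRect(k);print(r)
        W=np.array([onz(c,*p,s['eef_pos'][2]+.020) for p in cv2.boxPoints(r)]);print(C.inv().apply(W-s['eef_pos']))
"
```

```text
t 3.65 pos [ 0.4777 -0.3258  0.2616] open 0.11154607102026994 F [-0.2304 -0.9136 -2.562 ] q6 -0.6587048056292528
turn(tool) [ 0.005   0.0062 -0.6106] shift in cur axes [ 0.6196 -0.0898 -0.0017] in target axes [0.5591 0.2817 0.0016]
((387.0, 281.5), (29.0, 32.0), 90.0)
[[ 0.0164  0.0404 -0.0199]
 [ 0.0164  0.053  -0.0199]
 [ 0.0036  0.0545 -0.0199]
 [ 0.0037  0.0415 -0.0199]]
((273.5, 269.0), (166.0, 25.0), 90.0)
[[ 0.0484 -0.0023 -0.0201]
 [ 0.0484  0.0068 -0.02  ]
 [-0.0228  0.0076 -0.02  ]
 [-0.0228 -0.003  -0.02  ]]
((210.1276397705078, 201.49404907226562), (87.46357727050781, 9.40843391418457), 87.33700561523438)
[[ 0.0584 -0.0225 -0.0201]
 [ 0.0586 -0.0192 -0.0201]
 [ 0.0257 -0.0194 -0.0201]
 [ 0.0255 -0.023  -0.0201]]
((446.79730224609375, 79.21621704101562), (47.01811218261719, 52.77207565307617), 9.462322235107422)
[[ 0.0773  0.0516 -0.02  ]
 [ 0.0932  0.0523 -0.02  ]
 [ 0.0909  0.0679 -0.02  ]
 [ 0.0749  0.0677 -0.0199]]
```

View pics/w2.png

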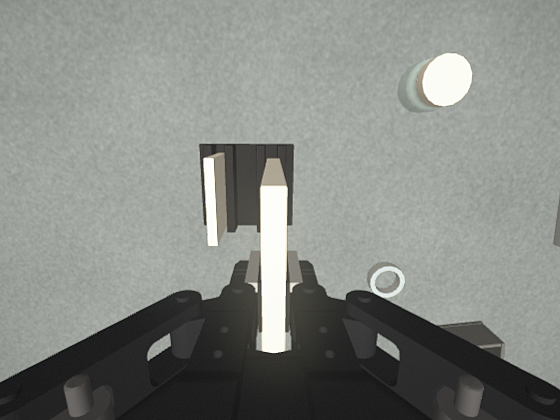

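The plate is held upright and straight: its top spans columns 260–287, rows 185–352, and the far edge at tool x ≈ +48 mm puts its centre at about +3.5 mm. Now I carry it towards the easel.

Call:
drive_tool(moves=[[[0,0,-0.08],[0.01,0,0],0.0],[[0,0,-0.14],[0.02,0,0],0.0],[[0,0,-0.14],[0.02,0,0],0.0],[[0,0,-0.14],[0.02,0,0],0.0],[[0,0,-0.11],[0.02,0,0],0.0]])

```text
time: 4.32
eef_pos: [0.4624, -0.2354, 0.2536]
tcp_rot: [0.511, 0.86, 0.001, -0.003]
contact_force: [0.5, 0.3, -3.7]
opening: 0.108
finger_force: 49.2
```

```bash
python3 -c "
from h import *
plan([.533,.217,.26],tool(.495))"
```

```text
t 4.325 pos [ 0.4624 -0.2354  0.2536] open 0.10845286829764117 F [ 0.5261  0.3062 -3.6868] q6 -1.164948724228192
turn(tool) [-0.0022 -0.0062  0.003 ] shift in cur axes [ 0.3637  0.2781 -0.0048] in target axes [ 0.3645  0.277  -0.0064]
```

Call:
drive_tool(moves=[[[0,0,0],[0.025,0.02,0],0.0],[[0,0,0],[0.04,0.03,0],0.0],[[0,0,0],[0.04,0.03,0],0.0],[[0,0,0],[0.04,0.03,0],0.0],[[0,0,0],[0.04,0.03,0],0.0]])

```text
time: 4.95
eef_pos: [0.4977, -0.0059, 0.2539]
tcp_rot: [0.513, 0.858, -0.001, -0.003]
contact_force: [0.6, 0.1, -2.8]
opening: 0.107
finger_force: 49.4
```

Call:
drive_tool(moves=[[[0,0,0],[0.045,0.035,0],0.0],[[0,0,0],[0.045,0.035,0],0.0],[[0,0,0],[0.045,0.035,0],0.0],[[0,0,0],[0.035,0.026,0],0.0],[[0,0,0],[0,0,0],0.0]])

```text
time: 5.58
eef_pos: [0.5322, 0.2063, 0.2536]
tcp_rot: [0.511, 0.86, -0.002, -0.003]
contact_force: [0.4, -1.1, -2.7]
opening: 0.109
finger_force: 49.7
```

```bash
python3 -c "
from h import *
plan([.533,.217,.26],tool(.495))
c=shot('wrist','w3');shot('top','t3');shot('scene','s3')
plan([.533,.217,.26],tool(.495))
E=Ro.from_euler('z',.495)
for p in[(60,55,10),(60,-55,10),(-60,55,10),(-60,-55,10),(-14,50,96),(-14,-50,96)]: print(p,proj(c,E.apply(np.array(p)/1e3)+[.476,.323,0]))
"
```

```text
t 5.575 pos [0.5322 0.2063 0.2536] open 0.10890111656200971 F [ 0.4306 -1.0524 -2.7031] q6 -0.3069530993398274
turn(tool) [-0.0058 -0.0027  0.0035] shift in cur axes [ 0.009   0.0058 -0.0065] in target axes [ 0.009   0.0058 -0.0064]
t 5.725 pos [0.5329 0.2031 0.2549] open 0.11184962747838732 F [ 0.7815 -0.3368 -3.2007] q6 -0.3073449082059041
turn(tool) [-0.0044 -0.0009 -0.0011] shift in cur axes [ 0.0122  0.0066 -0.0051] in target axes [ 0.0122  0.0067 -0.0051]
(60, 55, 10) [334.6918  22.3802]
(60, -55, 10) [329.4222 128.3876]
(-60, 55, 10) [223.6978  22.131 ]
(-60, -55, 10) [227.3103 128.0058]
(-14, 50, 96) [263.2594  -9.3331]
(-14, -50, 96) [263.7958 120.0502]
```

View pics/w3.png

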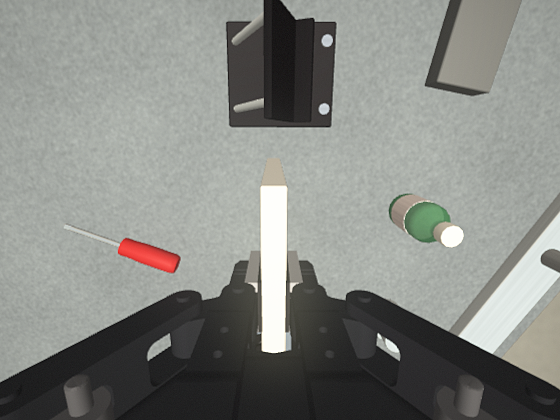

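The wrist view shows the easel foot corners at about (227,22), (335,22), (331,126), (230,127) and the panel top edge at columns ~266–277, rows 0–118. That agrees with the prediction to within 3 px. Now I refine.

```bash
python3 -c "
from h import *
c=load('w3')
W=np.array([onz(c,*p,.01)[:2] for p in[(335,22),(227,22),(230,127),(331,126)]])
M=np.array([(60,55),(-60,55),(-60,-55),(60,-55)])/1e3
mc=W.mean(0);H=M.T@(W-mc);a=np.arctan2(H[0,1]-H[1,0],H[0,0]+H[1,1]);print('easel',mc,a)
print((W-mc)@np.array([[np.cos(a),-np.sin(a)],[np.sin(a),np.cos(a)]])*1e3)
# camera calib vs tool
s=ctrl.get_state();C=Ro.from_quat(s['tcp_rot'])
for f,p,q in(('w1',[.4798,-.3166,.2478],[.745,.667,0,-.001]),('w2',[.4777,-.3258,.2616],[.747,.665,.001,.004]),('w3',s['eef_pos'],s['tcp_rot'])):
    c=load(f);o=-c['R'].T@c['t'];C=Ro.from_quat(q);print(f,C.inv().apply(o-p),(Ro.from_matrix(c['R'])*C).as_rotvec())
"
```

```text
easel [0.4774 0.325 ] 0.5012543302670522
[[ 58.4494  53.9149]
 [-58.2816  54.4139]
 [-59.3401 -54.5676]
 [ 59.1724 -53.7611]]
w1 [ 0.0671  0.0008 -0.1254] [ 0.2076  0.206  -1.5605]
w2 [ 0.0672  0.0011 -0.1254] [ 0.2066  0.2076 -1.5601]
w3 [ 0.0693  0.0023 -0.1242] [ 0.205   0.2056 -1.5561]
```

Call:
drive_tool(moves=[[[-0.1,0,0],[0,0,0],0.0],[[-0.15,0,0],[0,0,0],0.0],[[-0.099,0,0],[0,0,0],0.0],[[0,0,0],[0,0,0],0.0]])

```text
time: 6.22
eef_pos: [0.5324, 0.2019, 0.2557]
tcp_rot: [0.506, 0.845, 0.147, 0.088]
contact_force: [0.8, 0.8, -3.3]
opening: 0.108
finger_force: 49.8
```

```bash
cat >> h.py <<'E'
E0=np.array([.4775,.325,0]);EY=.50
ER=Ro.from_euler('z',EY);TR=tool(EY,-.349)
HE=np.array([.0671,.001,-.1254])
def tgt(gap,up,off=(.0035,0,.044)):
    Pc=E0+ER.apply([-.0075,0,.0928]); return Pc+TR.apply([0,gap,-up])-TR.apply(off)
def plan2(pos,R,f):
    c=shot('wrist',f);s=ctrl.get_state();C=Ro.from_quat(s['tcp_rot'])
    p=-c['R'].T@c['t']-C.apply(HE);print('campos',p,'shift by cam',R.inv().apply(pos-p));plan(pos,R)
E
python3 -c "
from h import *
plan2(tgt(.006,.09),TR,'w4');print(tgt(.006,.09))"
```

```text
campos [0.5333 0.2015 0.2554] shift by cam [ 0.1317 -0.047   0.0198]
t 6.275 pos [0.5332 0.2023 0.2565] open 0.11258072728999946 F [-0.1017 -0.0183 -2.5756] q6 -0.42792420442138585
turn(tool) [-0.0033  0.0024 -0.0076] shift in cur axes [ 0.1306 -0.0486  0.0205] in target axes [ 0.1309 -0.0477  0.0206]
[0.4373 0.2991 0.2208]
```

Call:
drive_tool(moves=[[[0,0,0],[0.03,-0.01,0],0.0],[[0,0,0],[0.05,-0.02,0],0.0],[[0,0,0],[0.05,-0.017,0.01],0.0],[[0,0,0],[0.001,0,0.01],0.0],[[0,0,0],[0,0,0],0.0]])

```text
time: 6.9
eef_pos: [0.4393, 0.3012, 0.2216]
tcp_rot: [0.505, 0.846, 0.148, 0.089]
contact_force: [-0.1, 0.2, -3.2]
opening: 0.111
finger_force: 49.9
```

```bash
python3 -c "
from h import *
plan2(tgt(.006,.09),TR,'w5');shot('scene','s5');shot('top','t5')
a=cv2.imread('pics/s5.png');b=cv2.imread('pics/t5.png');w=cv2.imread('pics/w5.png')
R=lambda i,x,y,w,h:cv2.resize(i[y:y+h,x:x+w],(400,300),interpolation=cv2.INTER_CUBIC)
cv2.imwrite('pics/m5.png',np.vstack([np.hstack([R(a,290,80,100,75),R(b,125,205,100,75)]),np.hstack([R(w,0,0,560,420),R(a,0,0,560,420)])]))"
```

```text
campos [0.4402 0.3008 0.2214] shift by cam [-0.0001 -0.0034 -0.0006]
t 6.95 pos [0.44   0.301  0.2225] open 0.10988308496254853 F [ 0.6383  0.3982 -2.6587] q6 -0.12253804915734054
turn(tool) [-0.0009  0.0027 -0.0062] shift in cur axes [-0.0004 -0.0036  0.0005] in target axes [-0.0004 -0.0036  0.0005]
```

View pics/m5.png

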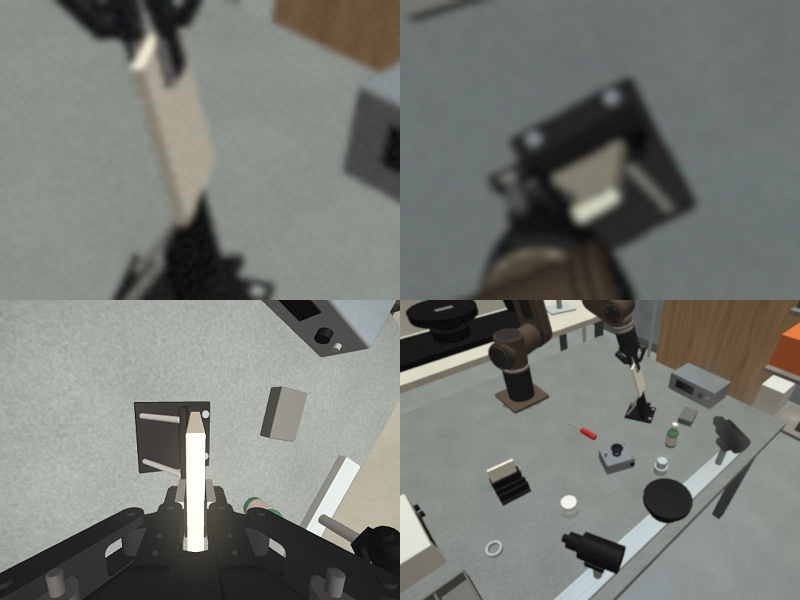

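The composite shows the plate tilted parallel to the panel, just above and in front of it, and centred between its sides. Now I lower it along the slope.

Call:
drive_tool(moves=[[[0,0,0],[0,-0.003,0.015],0.0],[[0,0,0],[0,0,0.025],0.0],[[0,0,0],[0,0,0.025],0.0],[[0,0,0],[0,0,0.013],0.0],[[0,0,0],[0,0,0],0.0]])

```text
time: 7.68
eef_pos: [0.4598, 0.3122, 0.1466]
tcp_rot: [0.505, 0.846, 0.148, 0.088]
contact_force: [-0.1, -0.4, -2.7]
opening: 0.106
finger_force: 49.9
```

```bash
python3 -c "
from h import *
plan2(tgt(0,0),TR,'w6')
"
```

```text
campos [0.4608 0.3119 0.1464] shift by cam [ 0.     -0.0057  0.0109]
t 7.725 pos [0.4602 0.3125 0.1478] open 0.11007322875561844 F [ 0.5009 -0.0121 -3.9381] q6 -0.1270881415753662
turn(tool) [-0.0007  0.0022 -0.0061] shift in cur axes [-0.0008 -0.006   0.0124] in target axes [-0.0008 -0.006   0.0124]
```

Call:
drive_tool(moves=[[[0,0,0],[0,-0.002,0.004],0.0],[[0,0,0],[0,-0.001,0.003],0.0],[[0,0,0],[0,0,0.001],0.0],[[0,0,0],[0,0,0],0.0]])

```text
time: 8.22
eef_pos: [0.46, 0.3127, 0.1397]
tcp_rot: [0.505, 0.846, 0.149, 0.089]
contact_force: [1.2, 1.0, -3.6]
opening: 0.103
finger_force: 49.9
```

Call:
drive_tool(moves=[[[0,0,0],[0,0,0.001],0.0],[[0,0,0],[0,0,0.001],0.0],[[0,0,0],[0,0,0],0.0]])

```text
time: 8.6
eef_pos: [0.4606, 0.313, 0.1376]
tcp_rot: [0.505, 0.846, 0.149, 0.089]
contact_force: [-0.6, -0.7, -3.2]
opening: 0.113
finger_force: 49.9
```

Call:
drive_tool(moves=[[[0,0,0],[0,0,0.001],0.0],[[0,0,0],[0,0,0.001],0.0],[[0,0,0],[0,0,0],0.0]])

```text
time: 8.98
eef_pos: [0.4613, 0.3135, 0.1368]
tcp_rot: [0.505, 0.846, 0.149, 0.089]
contact_force: [-4.8, -2.0, 4.7]
opening: 0.108
finger_force: 51.1
```

```bash
python3 -c "
from h import *
plan2(tgt(0,0),TR,'w7')
"
```

```text
campos [0.4621 0.3131 0.1365] shift by cam [-0.0004 -0.0039  0.001 ]
t 9.025 pos [0.4613 0.3135 0.1368] open 0.10473573822411429 F [-6.041  -2.3045  5.0404] q6 -0.12873839231572923
turn(tool) [-0.      0.0019 -0.0055] shift in cur axes [-0.0012 -0.0035  0.0015] in target axes [-0.0012 -0.0035  0.0015]
```

Ledge contact is felt (about 9 N along the slope). I back off slightly and slide back to the panel.

Call:
drive_tool(moves=[[[0,0,0],[0,0,-0.001],0.0],[[0,0,0],[0,-0.001,0],0.0],[[0,0,0],[0,-0.001,0],0.0],[[0,0,0],[0,-0.0005,0],0.0],[[0,0,0],[0,0,0],0.0]])

```text
time: 9.65
eef_pos: [0.4603, 0.3126, 0.1368]
tcp_rot: [0.505, 0.845, 0.151, 0.09]
contact_force: [3.9, 3.4, -4.1]
opening: 0.112
finger_force: 49.4
```

Call:
drive_tool(moves=[[[0,0,0],[0,-0.001,0],0.0],[[0,0,0],[0,-0.0005,0],0.0],[[0,0,0],[0,0,0],0.0]])

```text
time: 10.02
eef_pos: [0.46, 0.3124, 0.1371]
tcp_rot: [0.505, 0.845, 0.152, 0.091]
contact_force: [5.8, 4.0, -4.2]
opening: 0.107
finger_force: 49.2
```

Panel contact is felt too. I seat the plate and open gently.

Call:
drive_tool(moves=[[[0,0,0],[0,0.0005,0.001],0.0],[[0,0,0],[0,0,0.0005],0.0],[[0,0,0],[0,0,0],0.0]], grip_force=20)

```text
time: 10.4
eef_pos: [0.4604, 0.3126, 0.1364]
tcp_rot: [0.505, 0.845, 0.151, 0.091]
contact_force: [3.5, 3.0, 5.3]
opening: 0.11
finger_force: 50.7
```

Call:
drive_tool(moves=[[[0,0,0],[0,0,0],0.014],[[0,0,0],[0,0,0],0.02],[[0,0,0],[0,0,0],0.04],[[0,0,0],[0,0,0],0.04],[[0,0,0],[0,0,0],0.04]])

```text
time: 11.02
eef_pos: [0.4579, 0.3116, 0.1335]
tcp_rot: [0.505, 0.846, 0.148, 0.089]
contact_force: [0.8, -0.3, 0.2]
opening: 0.472
finger_force: 0.0
```

```bash
python3 -c "
from h import *
plan2(tgt(0,0),TR,'w8');shot('scene','s8');shot('top','t8')
a=cv2.imread('pics/s8.png');b=cv2.imread('pics/t8.png');w=cv2.imread('pics/w8.png')
R=lambda i,x,y,w,h:cv2.resize(i[y:y+h,x:x+w],(400,300),interpolation=cv2.INTER_CUBIC)
cv2.imwrite('pics/m8.png',np.vstack([np.hstack([R(a,290,100,100,75),R(b,125,205,100,75)]),np.hstack([R(w,0,0,560,420),R(w,140,180,280,210)])]))"
```

```text
campos [0.4588 0.3112 0.1332] shift by cam [-0.0004  0.0007 -0.0007]
t 11.075 pos [0.4581 0.3117 0.1338] open 0.4660122686830628 F [-0.3271 -1.1987  0.3025] q6 -0.13010393757492006
turn(tool) [-0.0011  0.002  -0.0056] shift in cur axes [-0.0011  0.0009 -0.0001] in target axes [-0.0011  0.0009 -0.0001]
```

View pics/m8.png

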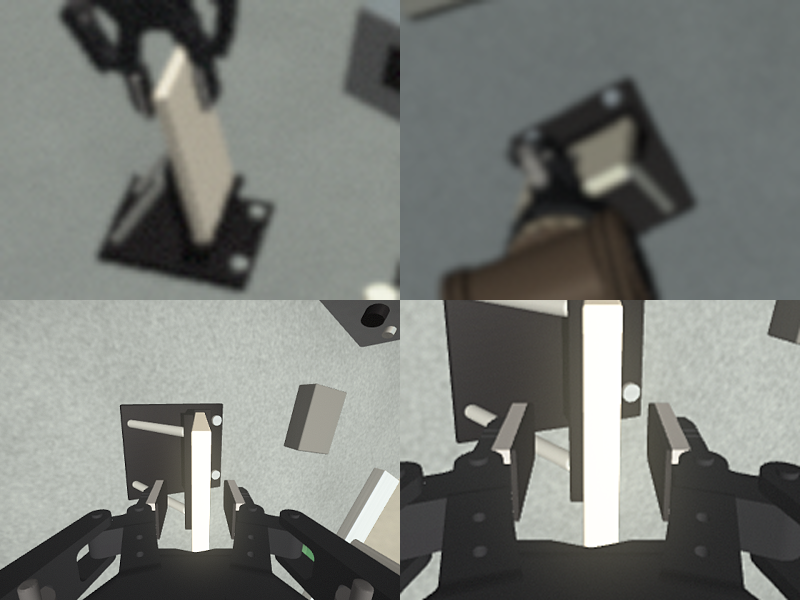

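The plate leans on the panel, resting in the ledge with both pads clear of it; the gripper is open. I retreat along the fingers.

Call:
drive_tool(moves=[[[0,0,0],[0,0,-0.015],0.04],[[0,0,0],[0,0,-0.03],0.04],[[0,0,0],[0,0,-0.045],0.04],[[0,0,0],[0,0,-0.045],0.04],[[0,0,0],[0,0,0],0.04]])

```text
time: 11.8
eef_pos: [0.4192, 0.2906, 0.2673]
tcp_rot: [0.504, 0.845, 0.153, 0.092]
contact_force: [0.5, 0.1, -0.6]
opening: 0.468
finger_force: 0.0
```

Call:
drive_tool(moves=[[[0.12,0,0],[0,0,0],0.0],[[0.12,0,0],[0,0,0],0.0],[[0.109,0,0],[0,0,0],0.0],[[0,0,0],[0,0,0],0.0]])

```text
time: 12.3
eef_pos: [0.4184, 0.2901, 0.2602]
tcp_rot: [0.513, 0.859, -0.0, -0.0]
contact_force: [-0.1, -0.7, 0.2]
opening: 0.0
finger_force: 0.0
```

```bash
python3 -c "
from h import *
shot('scene','s9');shot('top','t9');plan2(np.array([.612,.035,.2]),tool(.5),'w9')
a=cv2.imread('pics/s9.png');b=cv2.imread('pics/t9.png');w=cv2.imread('pics/w9.png')
R=lambda i,x,y,w,h:cv2.resize(i[y:y+h,x:x+w],(400,300),interpolation=cv2.INTER_CUBIC)
cv2.imwrite('pics/m9.png',np.vstack([np.hstack([R(a,290,100,100,75),R(b,125,205,100,75)]),np.hstack([R(w,0,0,560,420),R(b,215,167,100,75)])]))"
```

```text
campos [0.4183 0.2894 0.2602] shift by cam [-0.3161  0.048   0.0602]
t 12.45 pos [0.4172 0.2898 0.2603] open 0.0038984904859418017 F [ 0.1327  0.2204 -0.5929] q6 -0.08714695132931441
turn(tool) [-0.0002 -0.0001 -0.0059] shift in cur axes [-0.3167  0.0507  0.0602] in target axes [-0.3169  0.0488  0.0603]
```

View pics/m9.png

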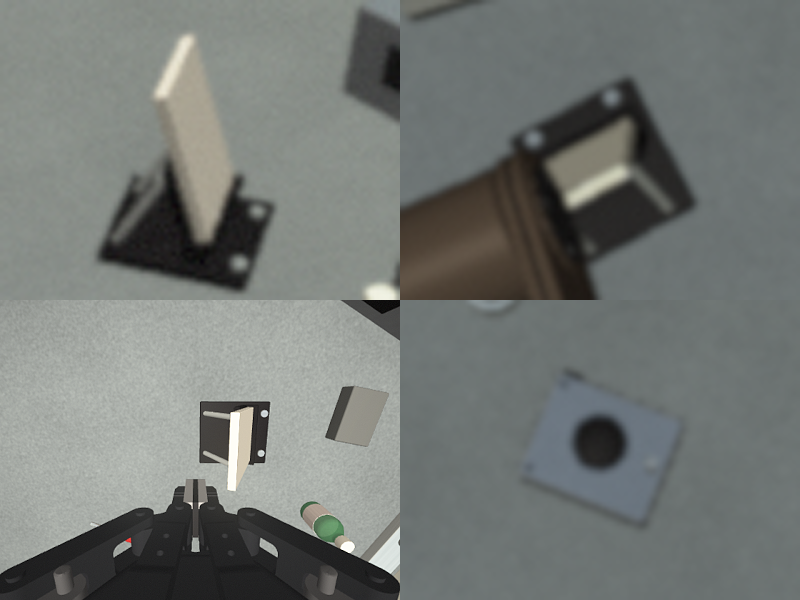

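The plate stands free and square on the easel. Now to the plunger, stopping short so that the wrist camera sees it.

Call:
drive_tool(moves=[[[0,0,0],[-0.04,0.005,0],0.0],[[0,0,0],[-0.058,0.007,0],0.0],[[0,0,0],[-0.058,0.007,0],0.0],[[0,0,0],[-0.058,0.007,0],0.0],[[0,0,0],[-0.058,0.007,0],0.0]])

```text
time: 13.08
eef_pos: [0.5761, 0.0646, 0.2612]
tcp_rot: [0.513, 0.859, 0.0, 0.001]
contact_force: [0.1, 0.5, -1.0]
opening: -0.002
finger_force: 0.0
```

Call:
drive_tool(moves=[[[0,0,0],[-0.058,0.007,0.015],0.0],[[0,0,0],[-0.058,0.007,0.02],0.0],[[0,0,0],[-0.01,0.002,0.02],0.0],[[0,0,0],[0,0,0],0.0]])

```text
time: 13.58
eef_pos: [0.6479, -0.037, 0.2032]
tcp_rot: [0.513, 0.858, -0.001, -0.003]
contact_force: [-0.3, -0.1, -0.7]
opening: 0.003
finger_force: 0.0
```

```bash
python3 -c "
from h import *
c=shot('wrist','w10');i=c['image'];print('exp',proj(c,[.6115,.0349,.084]),proj(c,[.5965,-.0042,.074]))
plan2(np.array([.612,.035,.13]),tool(.5),'w10')
"
```

```text
exp [274.3089 116.1954] [235.9447 151.6995]
campos [ 0.6495 -0.0368  0.205 ] shift by cam [0.081  0.0015 0.075 ]
t 13.675 pos [ 0.6489 -0.0359  0.2062] open 0.0006222794361191358 F [-0.5292  1.0306 -0.4496] q6 -0.7066126331710555
turn(tool) [-0.0001 -0.0007 -0.0048] shift in cur axes [0.0798 0.0012 0.0762] in target axes [0.0799 0.0016 0.0762]
```

View pics/w10.png

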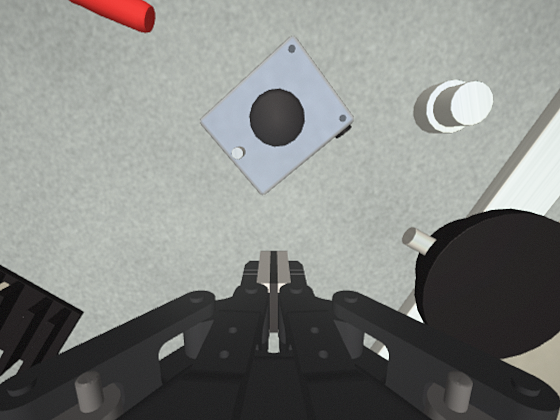

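The wrist view shows the plunger head at (277,117) and the post at (237,153), within 3 px of prediction. That was my 11th picture, one over the limit of 10, so I'll view no more and rely on numbers and force.

Call:
drive_tool(moves=[[[0,0,0],[0.04,0.0015,0],0.0],[[0,0,0],[0.04,0.002,0.02],0.0],[[0,0,0],[0,0,0.04],0.0],[[0,0,0],[0,0,0.03],0.0],[[0,0,0],[0,0,0],0.0]])

```text
time: 14.3
eef_pos: [0.6127, 0.0367, 0.1147]
tcp_rot: [0.512, 0.859, -0.001, -0.002]
contact_force: [-0.6, -0.7, 0.3]
opening: 0.004
finger_force: 0.0
```

```bash
python3 -c "
from h import *
plan2(np.array([.6125,.036,.101]),tool(.5),'w11')
"
```

```text
campos [0.614  0.0362 0.1148] shift by cam [ 0.0005 -0.0014  0.0138]
t 14.35 pos [0.6143 0.0362 0.1167] open 0.003869544466225796 F [-0.2373 -0.4168  0.3062] q6 -0.6017984971338318
turn(tool) [ 0.     -0.0002 -0.0042] shift in cur axes [ 0.0007 -0.0017  0.0157] in target axes [ 0.0007 -0.0017  0.0157]
```

Contact is expected about 14 mm down. I approach 12 mm, then go in 1 mm steps.

Call:
drive_tool(moves=[[[0,0,0],[0,0,0.006],0.0],[[0,0,0],[0,0,0.005],0.0],[[0,0,0],[0,0,0.001],0.0],[[0,0,0],[0,0,0],0.0]])

```text
time: 14.85
eef_pos: [0.6149, 0.0348, 0.1042]
tcp_rot: [0.513, 0.858, 0.0, 0.0]
contact_force: [0.7, 0.7, 0.1]
opening: 0.002
finger_force: 0.0
```

Call:
drive_tool(moves=[[[0,0,0],[0,0,0.001],0.0],[[0,0,0],[0,0,0.001],0.0],[[0,0,0],[0,0,0],0.0],[[0,0,0],[0,0,0],0.0]])

```text
time: 15.35
eef_pos: [0.6149, 0.0349, 0.102]
tcp_rot: [0.513, 0.859, 0.0, -0.0]
contact_force: [-0.1, -0.2, 1.1]
opening: 0.002
finger_force: 0.0
```

Call:
drive_tool(moves=[[[0,0,0],[0,0,0.001],0.0],[[0,0,0],[0,0,0.001],0.0],[[0,0,0],[0,0,0],0.0],[[0,0,0],[0,0,0],0.0]])

```text
time: 15.85
eef_pos: [0.6149, 0.0349, 0.1003]
tcp_rot: [0.513, 0.859, 0.0, 0.0]
contact_force: [-0.9, -0.8, 2.1]
opening: -0.001
finger_force: 1.0
```

Call:
drive_tool(moves=[[[0,0,0],[0,0,0.002],0.0],[[0,0,0],[0,0,0.002],0.0],[[0,0,0],[0,0,0.001],0.0],[[0,0,0],[0,0,0],0.0],[[0,0,0],[0,0,0],0.0]])

```text
time: 16.48
eef_pos: [0.615, 0.0349, 0.0952]
tcp_rot: [0.513, 0.859, 0.0, 0.0]
contact_force: [-0.9, 0.5, 3.8]
opening: -0.001
finger_force: 2.2
```

Call:
drive_tool(moves=[[[0,0,0],[0,0,0.001],0.0],[[0,0,0],[0,0,0.001],0.0],[[0,0,0],[0,0,0.001],0.0],[[0,0,0],[0,0,0],0.0],[[0,0,0],[0,0,0],0.0]])

```text
time: 17.1
eef_pos: [0.615, 0.0349, 0.0924]
tcp_rot: [0.513, 0.859, 0.0, 0.0]
contact_force: [-1.7, 0.1, 5.2]
opening: 0.002
finger_force: 2.8
```

```bash
python3 -c "
from h import *
F=[];P=[]
for k in range(12):
    ctrl.read_camera('top');s=ctrl.get_state();F.append(s['contact_force']);P.append(s['eef_pos'])
print(np.mean(F,0),np.std(F,0),np.mean(P,0),np.std(P,0))
plan2(np.array([.6125,.036,.091]),tool(.5),'w12')"
```

```text
[-1.4985  0.038   5.666 ] [0.4196 0.3709 0.562 ] [0.615  0.0349 0.0924] [0. 0. 0.]
campos [0.6158 0.0344 0.0924] shift by cam [ 0.003  -0.0022  0.0014]
t 17.75 pos [0.615  0.0349 0.0924] open -0.002685289134180894 F [-0.5873  0.0529  6.0436] q6 -0.6019329049694425
turn(tool) [ 0.0003  0.0002 -0.006 ] shift in cur axes [ 0.0022 -0.0017  0.0014] in target axes [ 0.0022 -0.0017  0.0014]
```

Force 5.7 N suggests about 7.3 mm of travel, height about 8.6 mm. Another 2 mm puts both estimates in the middle of the window.

Call:
drive_tool(moves=[[[0,0,0],[0,0,0.001],0.0],[[0,0,0],[0,0,0.001],0.0],[[0,0,0],[0,0,0],0.0],[[0,0,0],[0,0,0],0.0],[[0,0,0],[0,0,0],0.0]])

```text
time: 18.38
eef_pos: [0.615, 0.0349, 0.0906]
tcp_rot: [0.513, 0.859, 0.0, 0.0]
contact_force: [-2.7, 0.6, 6.0]
opening: 0.001
finger_force: 3.3
```

```bash
python3 -c "
from h import *
F=[]
for k in range(12):
    c=ctrl.read_camera('top');s=ctrl.get_state();F.append(s['contact_force'])
print(np.mean(F,0),s['eef_pos'],s['time'])
# plate still at easel: bright/beige pixels, compare with t8/t9
for f in('s9',):
    a=load(f)['image'];b=shot('scene','s13')['image']
    d=np.abs(a[105:170,315:360].astype(int)-b[105:170,315:360]).max(2);print('easel diff',(d>40).sum())
    a=load('s5')['image'];d=np.abs(a[220:285,115:190].astype(int)-b[220:285,115:190]).max(2);print('rack diff',(d>40).sum())
"
```

```text
[-1.8693  0.1205  6.4288] [0.615  0.0349 0.0906] 18.975
easel diff 954
rack diff 0
```

Travel is about 9–10.4 mm with force 6.4 N. The scene-view change at the easel may be the arm occluding it, so I check the plate in the top view numerically.

```bash
python3 -c "
from h import *
c=shot('top','t14');i=c['image'];m=(i[225:270,150:200].min(2)>130).astype(np.uint8)*255
up=lambda y,n:E0+ER.apply([-.0075-.065*.342+n*.94,y,.0928+.065*.94+n*.342])
print('pred top-edge mid/ends',proj(c,up(0,0)),proj(c,up(.045,0)),proj(c,up(-.045,0)))
for k in cv2.findContours(m,0,2)[0]:
    if cv2.contourArea(k)>8: r=cv2.minAreaRect(k);print(r, cv2.boxPoints(r)+[150,225])
a=load('t9')['image'];d=np.abs(a[225:270,165:200].astype(int)-i[225:270,165:200]).max(2);print((d>40).sum())
b=load('s13')['image'];print('scene brightness at easel',b[105:170,315:360].mean((0,1)))
"
```

```text
pred top-edge mid/ends [168.5394 254.4192] [154.6502 261.9963] [182.3717 246.8731]
((16.731245040893555, 29.045177459716797), (4.813362121582031, 31.736879348754883), 59.4207763671875) [[151.8453 260.0459]
 [179.1685 243.9005]
 [181.6172 248.0444]
 [154.294  264.1899]]
50
scene brightness at easel [99.1798 96.6154 89.4879]
```

The plate's top edge is within 2 px and 2° of its ideal image position, so I hand the job in.

```bash
python3 -c "
from plant import ctrl
print(ctrl.sign_off())"
```

```text
the job is handed in; nothing more can be done
None
```

The job is handed in, with no verdict returned: the tall plate leans free and square on the easel, the plunger is held about 9–10 mm down at 6.4 N, the rack with the short plate looks unchanged, and I viewed 11 pictures, one over the limit of 10.

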